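# Open the display cabinet and pin its door stay

### The job

Open the little display cabinet for the day: take its door by the handle, which sits close under the light bar, and swing it gently all the way open until the curved stay comes up against its stop. Then take the red-knobbed stay pin out of the hook stand and drop it down through the stay and the keeper plate on the cabinet top, fully home, so that the door is pinned open. Don't knock the light bar, and leave the two hooks in their stand and everything else on the counter where it is.

Things in the scene. Friction and masses are not known exactly. Their poses are not given: they have to be found in the camera images.
- cabinet: White countertop display cabinet, 220 mm deep (x), 360 mm wide (y), 262 mm high, fast on the counter, yaw within 9 degrees of square. Origin: centre of its underside; its -x axis points out of its front, +y towards its hinge side, z up.
- door (a joint): Opening angle of the glazed door (rad): 0 shut; it grows as the free edge swings out of the front, clockwise seen from above. Starts shut or ajar by up to 0.05. Hard stop at 1.48: only pressed right up to it does the stay's hole stand over the keeper's hole. The hinge is a little stiff (0.3 N m), so the door stays where it is left.
- door_hinge (a point): Point on the vertical hinge axis, at counter height, in the plane of the cabinet's front. Its frame turns with the door: the door runs from it 260 mm along its -y axis, its front face lies 18 mm along its -x axis. The door reaches from 30 to 255 mm above the counter.
- handle: Dark steel pull handle on the door's front: upright round bar, 12 mm thick, 120 mm long, axis 42 mm off the door's face, on two standoffs 45 mm above and below its middle. Origin: middle of the bar, 185 mm above the counter, 225 mm from the hinge along the door; -x points out of the door's front, z up along the bar.
- light_bar: Aluminium light bar 345 mm long (y), 22 mm deep, 16 mm high, on two arms from the cabinet's top. Frame: the cabinet's; the bar's middle lies at x -160 mm (50 mm before the front face), z 325 mm. It hangs 10 mm behind and 66 mm (clear) above the top end of the shut door's handle, so a tool pointing straight down cannot reach the handle under it: tilt it, leaning back out of the front.
- stay_hole (a point): Mouth (centre, top face, 273 mm above the counter) of the 10.5 mm hole near the tail end of the stay: a curved flat steel bar, 4 mm thick, 26 mm wide, radius 120 mm about the hinge, fixed to the top of the door and sliding over the cabinet's top. Moves with the door.
- keeper_hole (a point): Mouth (centre, top face, 267 mm above the counter) of the 10.5 mm hole in the square steel keeper plate on the cabinet's top, 37 mm behind its front; it goes on down through the 18 mm top board. The stay passes 2 mm above it, and its solid part covers the hole until the door is at its stop.
- pin: Stay pin, about 60 g: steel shank 8 mm thick, 38 mm long, tapered nose, under a red cylindrical knob 20 mm thick, 38 mm high whose flat underside is the shoulder. Origin: tip of the nose; z up (shoulder at 38 mm, top at 76 mm). Starts upright in one of the stand's holes, shoulder on the stand's top, 46 mm above the counter. When home its shoulder rests on the stay.
- stand: Wooden hook stand, fast on the counter, 62 mm (x) x 176 mm (y) x 46 mm high, origin at the centre of its underside; three upright 9.5 mm holes in a row along its y axis, at -57, 0 and +57 mm, hold the pin and two crochet hooks in any order.
- hook_a: Crochet hook with a denim-blue grip 15 mm thick, standing in the stand, its top 108 mm above the counter. Origin: lower tip. Leave in place.
- hook_b: The same with a mint-green grip. Leave in place.
- jar: Glass jar with white cap, 68 mm across, 85 mm high, origin under its centre. Leave in place.
- tin: Blue tin, 72 mm across, 75 mm high, origin under its centre. Leave in place.
- cone: Coral thread cone, 66 mm across at the foot, 130 mm high, origin under its centre. Leave in place.
- mushroom: Wooden darning mushroom standing on its head, 66 mm across, 95 mm high, origin under its centre. Leave in place.
- mug: White mug, 80 mm across, 92 mm high, origin under its centre. Leave in place.

How it is judged:
On the way, in this order (a step that is already met when the one before it is completed fails the run):
1. the door is being pulled open by its handle (more than 0.35 rad, with the fingers on the handle) (value of joint door above 0.35 rad and contact force between the fingers and handle above 0.3 N).
2. the door is fully open against its stop (within 0.03 rad) (value of joint door above 1.45 rad), for 0.2 s.
At the end, for the whole second after the job is handed in: The door stands open within 0.05 rad of its stop and still, and the pin stands upright (within 8 degrees), at rest, through the stay's hole and the keeper's hole (within 5 mm of both hole centres), its shoulder down on the stay within 3 mm (value of joint door above 1.43 rad and horizontal distance between pin and keeper_hole below 0.005 m and horizontal distance between pin and stay_hole below 0.005 m and z of pin in the frame of stay_hole below -0.035 m and angle between pin's own z axis and vertical below 0.14 rad and linear speed of pin below 0.02 m/s and velocity of joint door between -0.05 and 0.05 rad/s); the robot touches nothing.
It fails at once if the light bar is knocked (over 6 N) (contact force between light_bar and anything else above 6 N).
It fails at once if the door is flung (over 2 rad/s) (velocity of joint door above 2 rad/s).
It fails at once if a hook is moved in or out of its stand (over 20 mm) (distance of any of hook_a, hook_b from where it was at the start of the episode above 0.02 m).
It fails at once if another thing on the counter is shifted (over 20 mm) (distance of any of jar, tin, cone, mushroom, mug from where it was at the start of the episode above 0.02 m).
It also fails if it takes over 64 s, if anything falls off the work surface, if the arm or the gripper's body presses on something with over 40 N, if the wrist force passes 120 N, or if a joint passes its speed limit or range.

### The arm

A 6-joint arm with a two-finger parallel gripper is mounted at the origin on the work surface. World frame = base frame: x ahead of the robot, y to its left, z up, the work surface at z = 0. Lengths are in m, angles in rad, forces in N, time in s.
With the tool pointing down it reaches from about 0.35 to 0.975 m from the base axis. Payload 7.1 kg.
Tool frame: the origin (TCP) lies midway between the tips of the shut fingers; the grasp point (between the pads) lies 19 mm behind it; z points along the fingers, x is the direction in which the jaws open and shut, and the axes are right-handed (so a half turn about z gives the same grasp; the last joint's range is limited). The gripper opens to 88 mm and grips with 3 to 60 N. Pads are 20 mm wide; open, the fingers measure 115 mm over their backs; the gripper's body (75 mm by 178 mm) begins 61 mm behind the grasp point.
Start: joints at [1.194, 0.423, 1.63, -0, 1.089, -0.019], TCP at [0.219, 0.585, 0.223] pointing down, gripper open.
Joint ranges: [-3, 3], [-0.9, 2.11], [0.09, 2.58], [-1.31, 4.45], [0.11, 2.69], [-2.54, 2.54]. Speed limits (rad/s): [2.39, 2.39, 3.01, 3.14, 3.14, 3.14].

### API

Orientations are given as a unit quaternion [w, x, y, z].
In Python, from station import move_pose, movel, movej, command_gripper, wait, inverse_kinematics, read_camera, camera_info, MotionError, job_done, get_time, get_joint_pos, get_qvel, get_effort, get_tcp_pos, get_ee_rot, get_ft_force, get_ft_torque, get_grip_width gives the robot as it stands. Calls block until the motion is done:
- move_pose(position, orientation): joint-space move of the TCP to a pose.
- movel(position, frame=None, v=0.15, until_force=None): straight line of the TCP; frame=None keeps the orientation; v is the mean speed in m/s. With until_force (N) it stops when the force on the tool has changed by that much, and returns True; else False.
- movej(angles): joint-space move.
- command_gripper(opening): opening from 0.0 (shut) to 1.0 (fully open); the grip force is fixed at half the most; returns when the fingers have stopped.
- wait(seconds).
- inverse_kinematics(position, orientation): joint angles nearest the present ones, or None.
- read_camera(name): name is "side" or "top" or "wrist"; returns the picture (400x640x3 uint8, red, green, blue); there is no depth.
- camera_info(name): a dict with "intrinsics" (3x3 intrinsics, pixels), "T" (4x4, takes a point from camera to world coordinates); the wrist camera has in their place "tool_from_camera" (4x4, takes a point from camera to tool coordinates, whose origin is the TCP and whose axes are the tool frame's). Camera axes: x right, y up, looking along -z (the intrinsics and any distortion apply to the point x, -y, -z); pixel columns grow to the right and rows downward; lengths in m; the calibration is good to about 2 mm. A picture is of the moment at which its call begins: read the wrist's pose just before it. camera_info takes no time and is no camera call.
A pose or a line that the arm cannot do raises MotionError and nothing moves.
- job_done(): hands the job in, once; it reports no verdict.
Readings, each from a call of its own:
- get_time(): time.
- get_joint_pos(): joint angles.
- get_qvel(): joint speeds.
- get_effort(): joint torques, N m.
- get_tcp_pos(): TCP position.
- get_ee_rot(): TCP orientation.
- get_ft_force(): force on the tool from outside, world axes, zero at the start.
- get_ft_torque(): the same for the moment, N m.
- get_grip_width(): opening from 0.0 (shut) to 1.0 (fully open).
Only numpy, scipy, OpenCV 4.12 (cv2) and the standard library are available. Lean on these libraries where they do the work, as an engineer would, in place of code of your own. Each camera call takes 0.05 s, during which the arm holds its last target.

## Working session

There is one attempt and no reset: what is moved stays moved. The work goes in short steps, each a Python script; the robot and the scene stay as the last script left them, time stands still between calls to the robot, and variables do not carry over. Pictures are saved under pics/ and viewed, and the job is handed in when it is done.

```bash
ls; mkdir -p pics; python3 - <<'E'
from station import *
import cv2, numpy as np
np.set_printoptions(precision=4,suppress=True)
for n in ["side","top","wrist"]:
    im=read_camera(n); cv2.imwrite(f"pics/a_{n}.png",im[:,:,::-1])
    print(n,camera_info(n))
print(get_time(),get_tcp_pos(),get_ee_rot(),get_grip_width())
E
```

```text
pics
side {'intrinsics': array([[371.348 ,   0.    , 316.3921],
       [  0.    , 371.348 , 203.7482],
       [  0.    ,   0.    ,   1.    ]]), 'T': array([[ 0.9914,  0.087 , -0.0981,  0.4369],
       [-0.129 ,  0.5132, -0.8485, -1.079 ],
       [-0.0235,  0.8538,  0.52  ,  0.8484],
       [ 0.    ,  0.    ,  0.    ,  1.    ]])}
top {'intrinsics': array([[401.7194,   0.    , 321.1078],
       [  0.    , 401.7194, 198.6864],
       [  0.    ,   0.    ,   1.    ]]), 'T': array([[-0.0011,  0.9983, -0.0585,  0.4942],
       [-1.    , -0.0013, -0.0035,  0.0114],
       [-0.0036,  0.0584,  0.9983,  1.5404],
       [ 0.    ,  0.    ,  0.    ,  1.    ]])}
wrist {'intrinsics': array([[306.7526,   0.    , 317.186 ],
       [  0.    , 306.7526, 196.0993],
       [  0.    ,   0.    ,   1.    ]]), 'tool_from_camera': array([[ 1.    ,  0.0006,  0.0008, -0.0001],
       [ 0.0008, -0.9595, -0.2818, -0.0788],
       [ 0.0006,  0.2818, -0.9595, -0.1623],
       [ 0.    ,  0.    ,  0.    ,  1.    ]])}
0.15 [0.2187 0.5851 0.2221] [ 0.0003  0.8216  0.57   -0.0005] 0.9993743885374925
```

View pics/a_side.png

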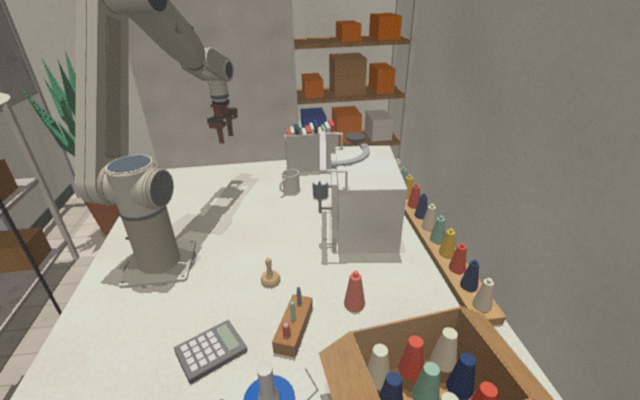

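View pics/a_top.png

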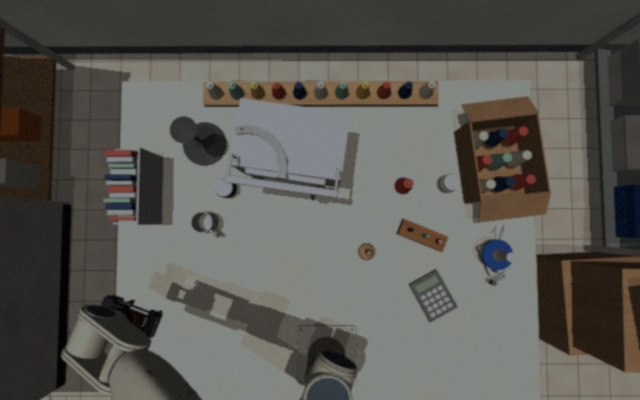

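View pics/a_wrist.png

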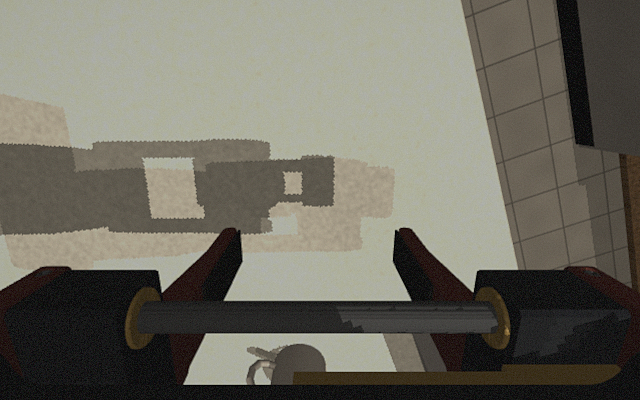

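```bash
python3 - <<'E'
import cv2
t=cv2.imread("pics/a_top.png")
cv2.imwrite("pics/a_c1.png",cv2.resize(t[90:215,200:360],None,fx=5,fy=4.8,interpolation=cv2.INTER_CUBIC)[:600])
cv2.imwrite("pics/a_c2.png",cv2.resize(t[165:275,340:480],None,fx=5,fy=5,interpolation=cv2.INTER_CUBIC))
s=cv2.imread("pics/a_side.png")
cv2.imwrite("pics/a_c3.png",cv2.resize(s[120:260,280:420],None,fx=4,fy=4,interpolation=cv2.INTER_CUBIC))
cv2.imwrite("pics/a_c4.png",cv2.resize(s[260:370,250:390],None,fx=5,fy=5,interpolation=cv2.INTER_CUBIC))
E
```

```text
(no output)
```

View pics/a_c1.png

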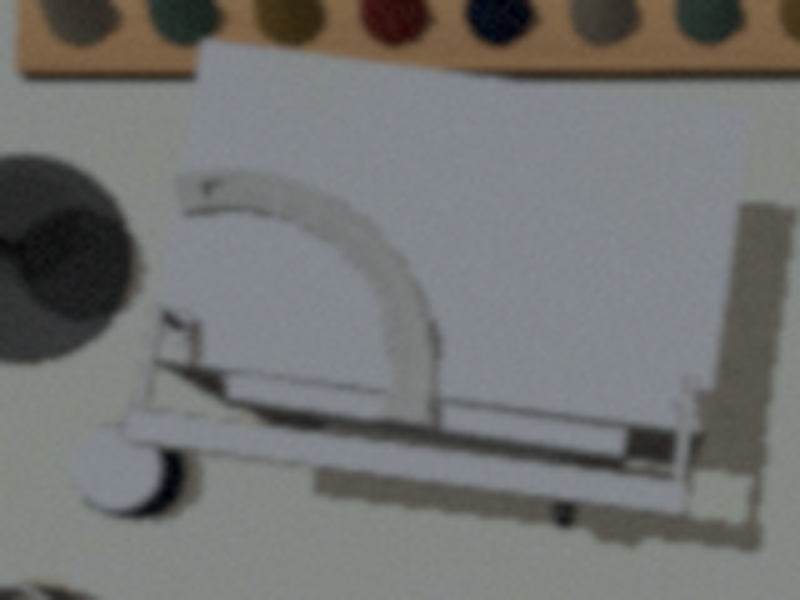

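View pics/a_c2.png

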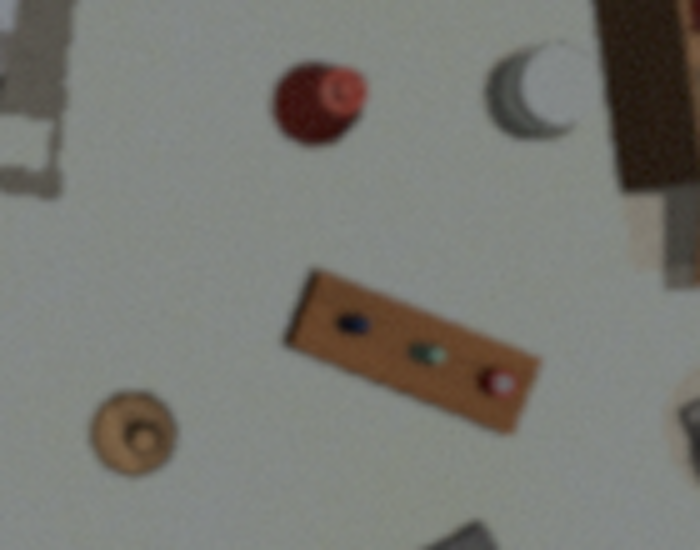

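View pics/a_c3.png

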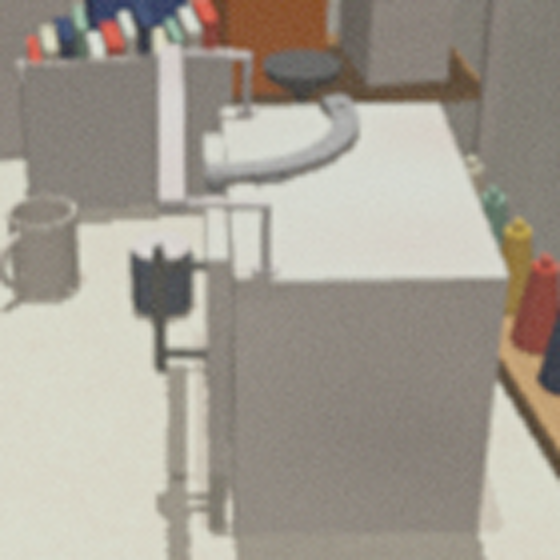

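View pics/a_c4.png

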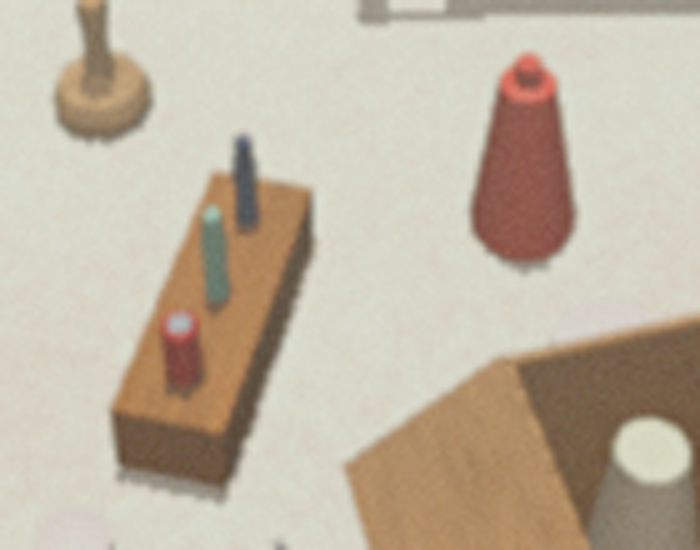

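```bash
cat > h.py <<'E'
from station import *
import cv2, numpy as np
np.set_printoptions(precision=4,suppress=True)
CI={n:camera_info(n) for n in("side","top")}
def ray(n,px,T=None):
    c=camera_info(n) if n=="wrist" else CI[n]; K=c["intrinsics"]
    d=np.array([(px[0]-K[0,2])/K[0,0],-(px[1]-K[1,2])/K[1,1],-1.])
    T=c["T"] if T is None else T
    return T[:3,3],T[:3,:3]@d
def onz(n,px,z,T=None):
    o,d=ray(n,px,T); return o+d*(z-o[2])/d[2]
def proj(n,P,T=None):
    c=camera_info(n) if n=="wrist" else CI[n]; T=c["T"] if T is None else T; K=c["intrinsics"]
    p=T[:3,:3].T@(np.asarray(P)-T[:3,3]); return np.array([K[0,0]*p[0]/-p[2]+K[0,2],-K[1,1]*p[1]/-p[2]+K[1,2]])
E
python3 - <<'E'
from h import *
c=lambda u,v:(200+u/5,90+v/4.8)
for nm,p,z in [("BL",c(202,40),.262),("BR",c(748,112),.262),("FR",c(712,430),.262),("FL",c(160,360),.262),
 ("stay",c(212,188),.273),("hand",c(565,512),.245),("lbL",c(130,425),.333),("lbR",c(685,500),.333),("tin",c(120,470),.075)]:
    print(nm,onz("top",p,z))
c=lambda u,v:(340+u/5,165+v/5)
P={}
for nm,p,z in [("blue",c(356,323),.108),("green",c(435,354),.108),("pin",c(502,382),.084)]:
    P[nm]=onz("top",p,z);print(nm,P[nm])
s=lambda u,v:(250+u/5,260+v/5)
for nm,p,z in [("blue",s(241,140),.108),("green",s(212,210),.108),("pin",s(181,323),.084),("pinside_base",s(184,385),.046)]: print("side",nm,onz("side",p,z))
for nm,p in [("st",c(315,268)),("st",c(541,358)),("st",c(512,434)),("st",c(290,345))]:print(nm,onz("top",p,.046))
s=lambda u,v:(280+u/4,120+v/4)
for nm,p,z in [("BR",s(505,277),.262),("FR",s(235,278),.262),("BL",s(445,102),.262),("hand",s(157,247),.245),("stayhole",s(340,97),.273)]: print("side",nm,onz("side",p,z))
E
```

```text
BL [0.8949 0.2768 0.262 ]
BR [ 0.8449 -0.0764  0.262 ]
FR [ 0.6302 -0.0523  0.262 ]
FL [0.6777 0.3014 0.262 ]
stay [0.7913 0.267  0.273 ]
hand [0.5767 0.0421 0.245 ]
lbL [0.6263 0.303  0.333 ]
lbR [ 0.5785 -0.0323  0.333 ]
tin [0.62   0.3722 0.075 ]
blue [ 0.4677 -0.3036  0.108 ]
green [ 0.4457 -0.3593  0.108 ]
pin [ 0.4247 -0.4135  0.084 ]
side blue [ 0.4678 -0.3118  0.108 ]
side green [ 0.4478 -0.3619  0.108 ]
side pin [ 0.4265 -0.4145  0.084 ]
side pinside_base [ 0.4251 -0.4225  0.046 ]
st [ 0.5073 -0.2874  0.046 ]
st [ 0.4405 -0.4537  0.046 ]
st [ 0.3846 -0.4312  0.046 ]
st [ 0.4503 -0.2681  0.046 ]
side BR [ 0.8434 -0.0818  0.262 ]
side FR [ 0.6302 -0.0466  0.262 ]
side BL [0.9044 0.2758 0.262 ]
side hand [0.5793 0.0489 0.245 ]
side stayhole [0.797  0.2821 0.273 ]
```

```bash
cat >> h.py <<'E'
from scipy.spatial.transform import Rotation as Ro
PSI=-.139; HINGE=np.array([.6712,.2574])
def Rz(a): return Ro.from_euler('z',a).as_matrix()
def handle(th,z=.185,r=(-.060,-.225)):
    return np.r_[HINGE+(Rz(PSI-th)[:2,:2]@np.array(r)),z]
def tool(yaw,al):
    "tool z leans forward along direction yaw, al from straight down; x_t = horizontal left"
    f=Rz(yaw); X=f[:,1]; Z=np.sin(al)*f[:,0]-np.cos(al)*np.array([0,0,1]); Y=np.cross(Z,X)
    return np.c_[X,Y,Z]
def quat(R):
    q=Ro.from_matrix(R).as_quat(); return np.r_[q[3],q[:3]]
def tcp_for(g,R,back=.019): return np.asarray(g)+back*R[:,2]
E
python3 - <<'E'
from h import *
print("mug",onz("top",(206,222),.092),"start",handle(0),"end",handle(1.48))
for al in (35,45,55,65,75):
  for lag in (0,.3,.6,.9):
    row=[]
    for th in (0,.4,.8,1.2,1.48):
        R=tool(PSI-th+lag*th/1.48,np.radians(al)); g=handle(th,.19)
        for b in (0,.09):
            q=inverse_kinematics(tcp_for(g,R)-b*R[:,2],quat(R)); row.append('-' if q is None else 'Y')
    print(al,lag,''.join(row))
E
```

```text
mug [0.4955 0.4313 0.092 ] start [0.5806 0.0429 0.185 ] end [0.4494 0.3282 0.185 ]
35 0 YYYYYYYYYY
35 0.3 YYYYYYYYYY
35 0.6 YYYYYYYYYY
35 0.9 YYYYYYYYYY
45 0 Y--YYYYYYY
45 0.3 Y--YYYYYYY
45 0.6 Y--YYYYYYY
45 0.9 Y----YYYYY
55 0 YY--YYYYYY
55 0.3 YY--YYYYYY
55 0.6 YYY--YYYYY
55 0.9 YYY--YYYYY
65 0 YY--YYYYYY
65 0.3 YYY-YYYYYY
65 0.6 YYY--YYYYY
65 0.9 YYYY--YYYY
75 0 YYY-YYYYYY
75 0.3 YYY--YYYYY
75 0.6 YYY--YYYYY
75 0.9 YYYY---YYY
```

```bash
python3 - <<'E'
from h import *
q0=get_joint_pos()
for al in (32,35,38,40):
  for lag in (0,.4):
    ok=[];prev=None
    for th in np.linspace(0,1.5,16):
        R=tool(PSI-th+lag*th/1.48,np.radians(al)); g=handle(th,.195)
        q=inverse_kinematics(tcp_for(g,R),quat(R)); ok.append(q)
    print(al,lag,[i for i,q in enumerate(ok) if q is None])
    if all(q is not None for q in ok):
        Q=np.array(ok);print(Q[[0,7,15]],np.abs(np.diff(Q,axis=0)).max(0))
for b in (.05,.12):
    R=tool(PSI,np.radians(35));print(inverse_kinematics(tcp_for(handle(0,.195),R)-b*R[:,2],quat(R)))
E
```

```text
32 0 []
[[ 0.1214  0.2928  2.1077 -0.6112  0.2401 -0.7509]
 [ 0.6093  0.3125  2.0759 -0.7789  0.846   0.4353]
 [ 0.794   0.5919  1.5803 -0.3562  1.4222  0.9973]] [0.0757 0.0401 0.0751 0.2019 0.0939 0.3364]
32 0.4 []
[[ 0.1214  0.2928  2.1077 -0.6112  0.2401 -0.7509]
 [ 0.5943  0.2762  2.1341 -0.8513  0.7306  0.3244]
 [ 0.855   0.5312  1.6934 -0.5051  1.2582  0.76  ]] [0.0736 0.0393 0.072  0.1769 0.0784 0.2821]
35 0 []
[[ 0.1292  0.2941  2.1375 -0.925   0.1915 -0.4333]
 [ 0.6374  0.3271  2.0828 -0.8446  0.869   0.5136]
 [ 0.8061  0.6151  1.5598 -0.3789  1.4674  1.0112]] [0.0796 0.0409 0.0779 0.1527 0.1019 0.29  ]
35 0.4 []
[[ 0.1292  0.2941  2.1375 -0.925   0.1915 -0.4333]
 [ 0.6232  0.2886  2.1464 -0.936   0.7491  0.4241]
 [ 0.8725  0.5508  1.6818 -0.5384  1.2947  0.7881]] [0.0763 0.0399 0.0745 0.1445 0.0845 0.252 ]
38 0 [0, 1, 2]
38 0.4 [0, 1, 2]
40 0 [0, 1, 2, 3]
40 0.4 [0, 1, 2, 3, 4]
[ 0.1485  0.1758  2.1636 -0.6671  0.266  -0.6834]
[ 0.1806  0.0087  2.18   -0.473   0.4067 -0.8668]
```

```bash
python3 - <<'E'
from h import *
R=tool(PSI,np.radians(33)); g=handle(0,.195)
t=get_time()
move_pose(tcp_for(g,R)-.12*R[:,2],quat(R))
print(get_time()-t,get_tcp_pos(),get_ft_force())
T=np.eye(4);q=get_ee_rot();T[:3,:3]=Ro.from_quat([q[1],q[2],q[3],q[0]]).as_matrix();T[:3,3]=get_tcp_pos()
T=T@camera_info("wrist")["tool_from_camera"]
im=read_camera("wrist");cv2.imwrite("pics/b_wrist.png",im[:,:,::-1])
for z in (.13,.185,.245): print(z,proj("wrist",handle(0,z),T))
np.save("Tb.npy",T)
E
```

```text
2.1917 [0.5264 0.0511 0.2798] [-0.6644  0.0006 -0.0178]
0.13 [316.5595 149.0389]
0.185 [316.4495 188.4786]
0.245 [316.2924 244.7721]
```

View pics/b_wrist.png

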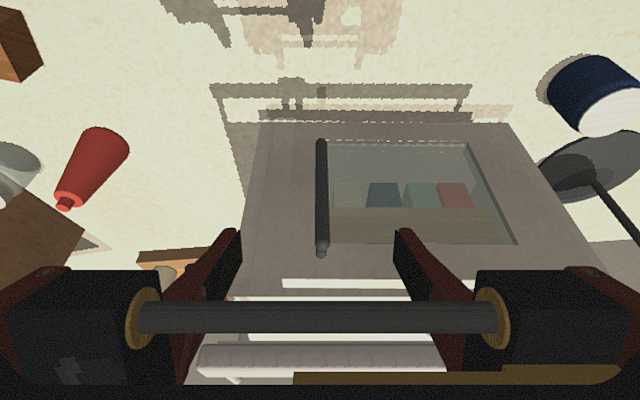

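```bash
sed -i 's/HINGE=np.array(.*/HINGE=np.array([.6715,.2607])/' h.py; python3 - <<'E'
from h import *
R=tool(PSI,np.radians(33)); g=handle(0,.195)
t=get_time()
movel(tcp_for(g,R)-.10*R[:,2],quat(R))
hit=movel(tcp_for(g,R),quat(R),v=.1,until_force=6)
print(hit,get_time()-t,get_tcp_pos(),get_ft_force())
im=read_camera("wrist");cv2.imwrite("pics/c_wrist.png",im[:,:,::-1])
im=read_camera("side");cv2.imwrite("pics/c_side.png",cv2.resize(im[100:260,240:420,::-1],None,fx=4,fy=3.7))
E
```

```text
False 1.4333 [0.5912 0.0448 0.1793] [ 0.6296 -0.1942 -0.8758]
```

View pics/c_wrist.png

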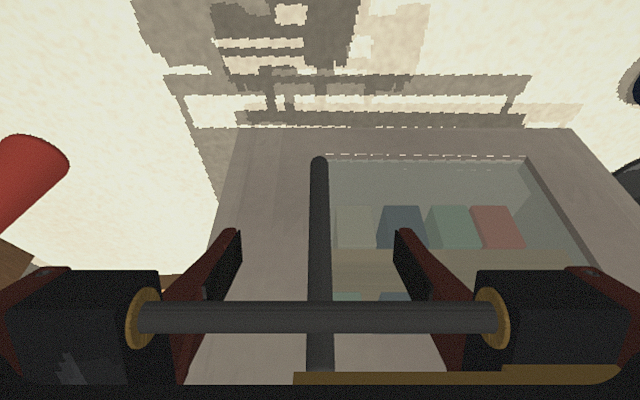

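View pics/c_side.png

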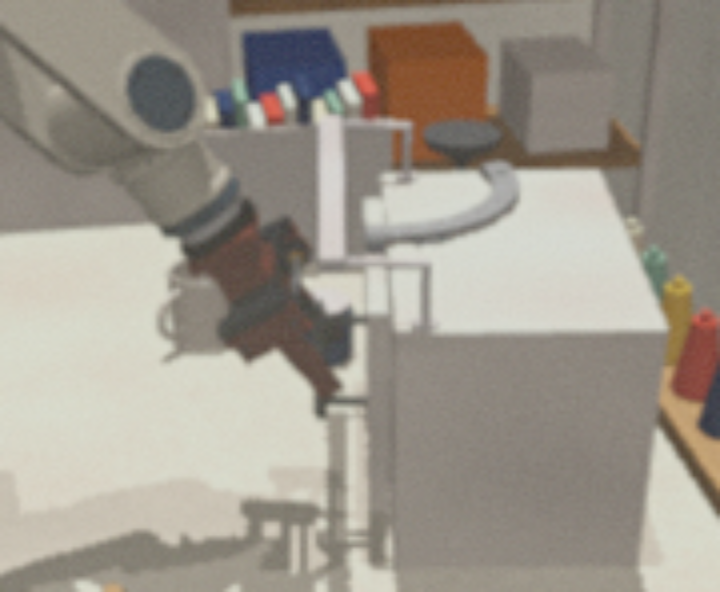

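```bash
python3 - <<'E'
from h import *
t=get_time()
command_gripper(0.0)
print(get_time()-t,get_grip_width()*88,get_ft_force(),get_ft_torque(),get_tcp_pos())
E
```

```text
1.1583000000000006 11.346745167149129 [ 1.2629  5.3818 -2.5207] [0.6374 0.3157 0.4694] [0.5916 0.0457 0.1791]
```

```bash
python3 - <<'E'
from h import *
t=get_time()
off=None
R0=tool(PSI,np.radians(33)); q=get_ee_rot()
for th in (.12,.25,.4,.55,.7):
    R=tool(PSI-th+.2*th,np.radians(33))
    movel(tcp_for(handle(th,.195),R),quat(R),v=.12)
    F=get_ft_force(); d=Rz(PSI-th)
    print(th,round(get_time()-t,2),"door frame F",d.T@F,get_tcp_pos()-tcp_for(handle(th,.195),R),get_grip_width()*88)
    if np.linalg.norm(F)>45: break
im=read_camera("top");cv2.imwrite("pics/d_top.png",cv2.resize(im[80:280,160:400,::-1],None,fx=3.3,fy=3))
im=read_camera("side");cv2.imwrite("pics/d_side.png",cv2.resize(im[60:260,200:440,::-1],None,fx=3.3,fy=3))
E
```

```text
0.12 0.45 door frame F [ 2.32    7.448  -4.9942] [0.0003 0.0013 0.0001] 11.553727769913996
0.25 0.85 door frame F [ 1.5807  7.9993 -5.1522] [0.0006 0.0016 0.0001] 11.715935801339652
0.4 1.29 door frame F [ 0.7382  7.6452 -5.4484] [0.0008 0.0017 0.0001] 11.447728361002298
0.55 1.72 door frame F [ 1.2446  7.361  -6.4077] [0.0012 0.002  0.0001] 11.680881560027357
0.7 2.16 door frame F [ 1.0562  8.9009 -6.7144] [0.0016 0.0022 0.0001] 11.656993726919561
```

View pics/d_top.png

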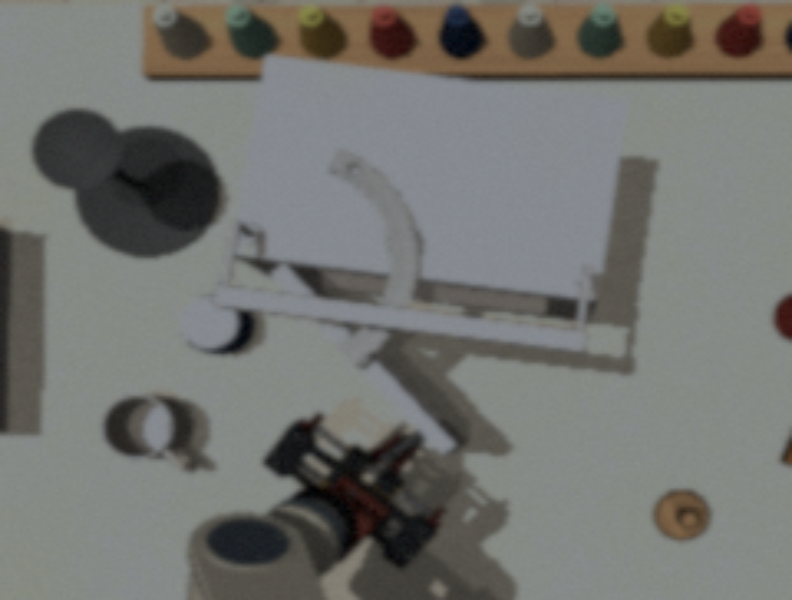

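View pics/d_side.png

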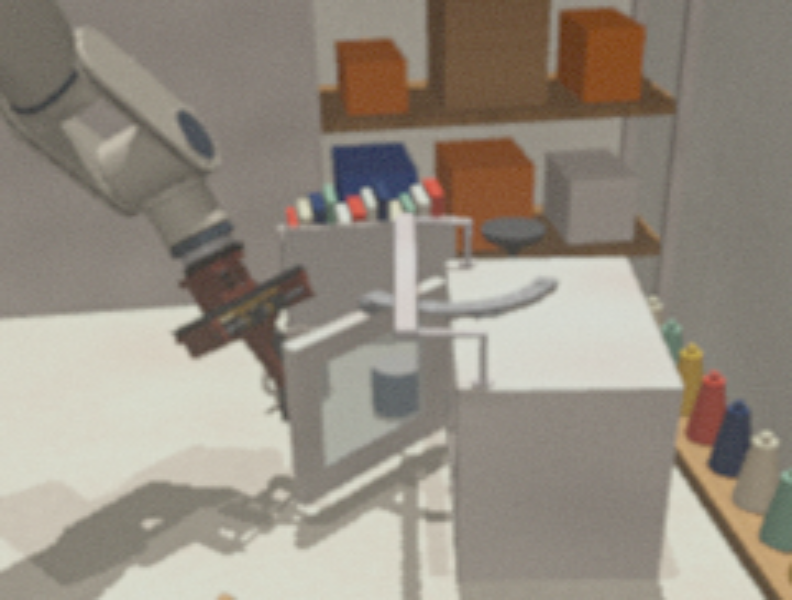

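```bash
python3 - <<'E'
from h import *
t=get_time()
def go(th,**k):
    R=tool(PSI-th+.2*th,np.radians(33))
    h=movel(tcp_for(handle(th,.195),R),quat(R),**k)
    F=get_ft_force(); d=Rz(PSI-th)
    print(th,h,round(get_time()-t,2),"door F",d.T@F,get_tcp_pos()-tcp_for(handle(th,.195),R),get_grip_width()*88)
    return h or np.linalg.norm(F)>45
for th in (.85,1.,1.15,1.3,1.41):
    if go(th,v=.12): break
else:
    for th in (1.45,1.48,1.5,1.52,1.54):
        if go(th,v=.04,until_force=15): break
wait(.3); print(get_ft_force(),get_time())
im=read_camera("top");cv2.imwrite("pics/e_top.png",cv2.resize(im[80:280,160:400,::-1],None,fx=3.3,fy=3))
E
```

```text
0.85 False 0.43 door F [ 2.6943  9.8279 -7.0412] [0.002  0.0022 0.0001] 11.798766036704185
1.0 False 0.87 door F [ 3.4226 11.9881 -7.5039] [0.0025 0.0022 0.0001] 11.822190956193385
1.15 False 1.3 door F [ 4.0578 14.3183 -7.4477] [0.003  0.0018 0.0001] 11.2263009926587
1.3 False 1.73 door F [ 3.3588 14.7195 -5.6161] [0.0034 0.0011 0.0001] 11.48331994878768
1.41 False 2.09 door F [ 4.3345 14.5708 -4.1194] [0.0034 0.0004 0.0001] 11.612659186267601
1.45 False 2.47 door F [ 4.0158 14.753  -4.6264] [ 0.0033 -0.0004  0.0001] 11.516985164403964
1.48 False 2.79 door F [ 9.5594 12.2677 -1.8294] [ 0.0022 -0.0023  0.0001] 11.379383765977447
1.5 True 3.0 door F [ 1.2566 -0.3004  4.0552] [ 0.0004 -0.0061 -0.0001] 11.707404775846575
[ 1.803  -2.1038  4.7634] 10.6417
```

View pics/e_top.png

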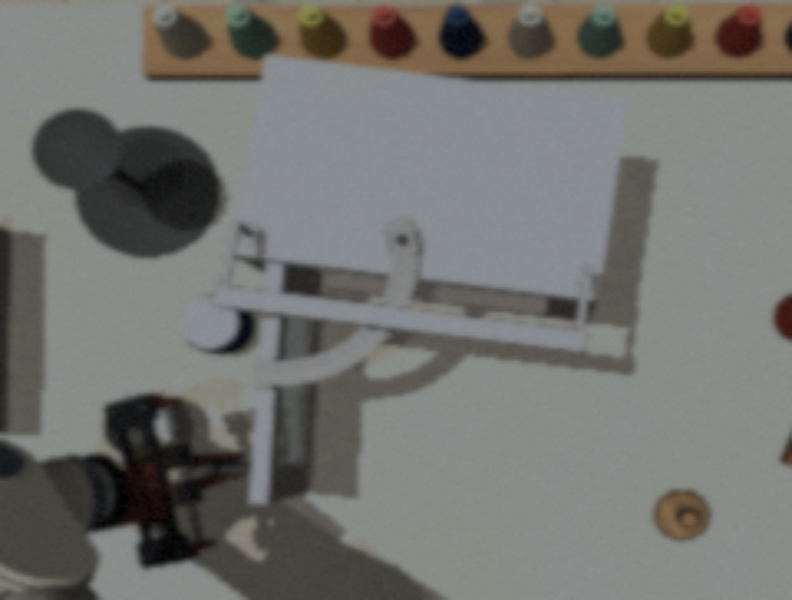

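```bash
python3 - <<'E'
from h import *
t=get_time()
def go(th,**k):
    R=tool(PSI-th+.2*th,np.radians(33))
    h=movel(tcp_for(handle(th,.195),R),quat(R),**k)
    F=get_ft_force(); d=Rz(PSI-th)
    print(th,h,round(get_time()-t,2),"door F",d.T@F,get_tcp_pos()-tcp_for(handle(th,.195),R),get_grip_width()*88)
    return h or np.linalg.norm(F)>45
for th in (1.5,1.52,1.54,1.56):
    if go(th,v=.04,until_force=22): break
wait(.3); print(get_ft_force(),get_time())
im=read_camera("top");cv2.imwrite("pics/f_top.png",cv2.resize(im[130:230,210:310,::-1],None,fx=6,fy=6,interpolation=cv2.INTER_CUBIC))
im=read_camera("side");cv2.imwrite("pics/f_side.png",cv2.resize(im[60:260,200:440,::-1],None,fx=3.3,fy=3))
im=read_camera("wrist");cv2.imwrite("pics/f_wrist.png",im[:,:,::-1])
E
```

```text
1.5 True 0.21 door F [1.1839 0.4745 3.4467] [ 0.0003 -0.0055 -0.0004] 11.353229651848713
[ 0.3348 -1.0544  1.7114] 11.2
```

View pics/f_top.png

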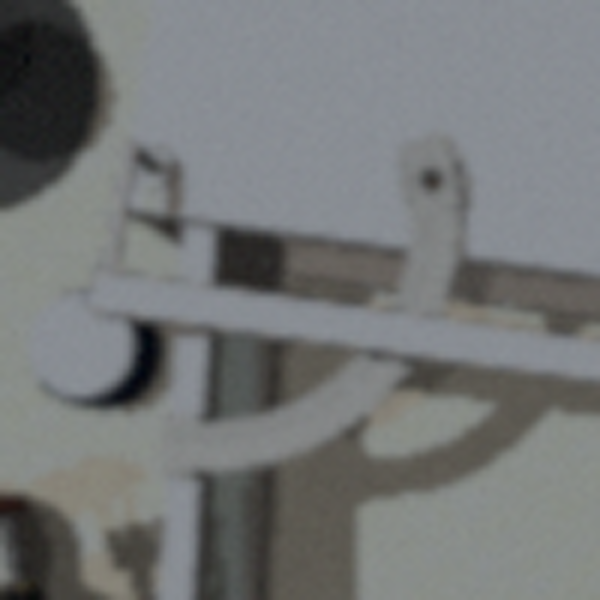

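View pics/f_wrist.png

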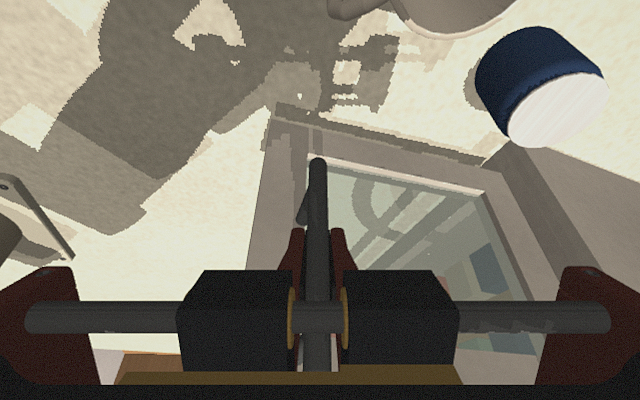

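```bash
python3 - <<'E'
from h import *
print("hole",onz("top",(210+431/6,130+178/6),.273), "pred keeper",HINGE+Rz(PSI)[:2,:2]@np.array([.037,-.1142]))
t=get_time()
command_gripper(0.6)
print(get_time()-t,get_ft_force())
q=get_ee_rot();R=Ro.from_quat([q[1],q[2],q[3],q[0]]).as_matrix()
movel(get_tcp_pos()-.13*R[:,2],v=.25)
print(get_time()-t,get_tcp_pos())
# look over the hole
K=np.array([.692,.1425,.273])
Rv=tool(PSI,0.0)
# camera offset: centre hole in camera
Tc=camera_info("wrist")["tool_from_camera"]
for h in (.14,.18,.22):
  p=K+np.array([0,0,h]); print(h,inverse_kinematics(p,quat(Rv)))
  T=np.eye(4);T[:3,:3]=Rv;T[:3,3]=p;print(proj("wrist",K,T@Tc))
E
```

```text
hole [0.6929 0.1406 0.273 ] pred keeper [0.6923 0.1425]
0.7917000000000005 [0.3392 0.0539 0.1531]
1.4582999999999995 [0.4374 0.3898 0.2861]
0.14 [ 0.1862  0.4145  1.2137 -0.      1.5134 -1.2456]
[318.6836 185.5041]
0.18 [ 0.1862  0.4016  1.1498 -0.      1.5902 -1.2456]
[318.5268 176.7977]
0.22 [ 0.1862  0.3942  1.0786 -0.      1.6688 -1.2456]
[318.4009 169.8088]
```

```bash
cat >> h.py <<'E'
TC=camera_info("wrist")["tool_from_camera"]
def tcpT():
    q=get_ee_rot();T=np.eye(4);T[:3,:3]=Ro.from_quat([q[1],q[2],q[3],q[0]]).as_matrix();T[:3,3]=get_tcp_pos();return T
def wsnap(name):
    T=tcpT()@TC; im=read_camera("wrist"); cv2.imwrite("pics/%s.png"%name,im[:,:,::-1]); np.save(name+"_T.npy",T); return im,T
E
python3 - <<'E'
from h import *
t=get_time()
p=get_tcp_pos(); p[2]=.43; movel(p,v=.25)
K=np.array([.6926,.1415,.273])
move_pose(K+[0,0,.14],quat(tool(PSI,0)))
wait(.3)
im,T=wsnap("g_wrist")
print(get_time()-t,get_tcp_pos(),get_time(),proj("wrist",K,T))
u,v=proj("wrist",K,T).astype(int)
cv2.imwrite("pics/g_crop.png",cv2.resize(im[v-50:v+50,u-50:u+50,::-1],None,fx=6,fy=6,interpolation=cv2.INTER_CUBIC))
E
```

```text
2.7584000000000017 [0.6925 0.142  0.4131] 15.5667 [318.105  185.7306]
```

View pics/g_wrist.png

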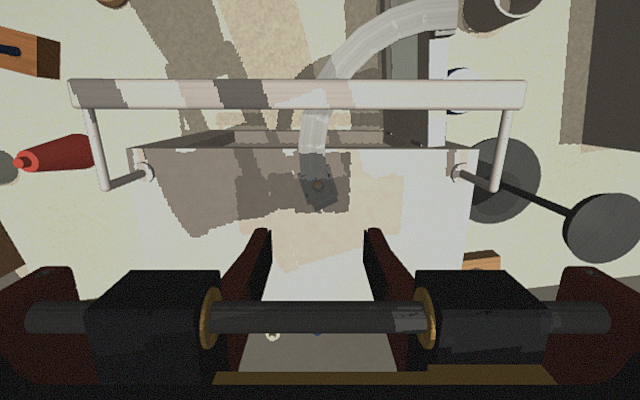

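View pics/g_crop.png

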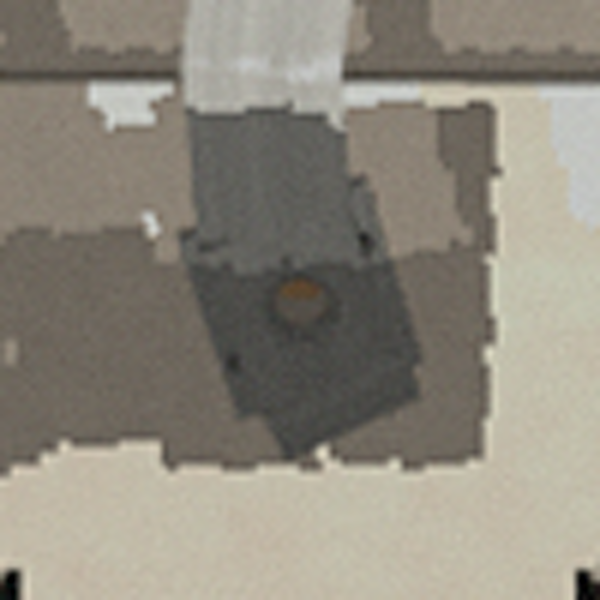

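```bash
python3 - <<'E'
from h import *
print("hole wrist",onz("wrist",(318.5,185.5),.273,np.load("g_wrist_T.npy")))
t=get_time()
P=np.array([.4257,-.4142,.084]); Rv=tool(-.373-np.pi/2,0)
move_pose(P+[0,0,.34],quat(Rv))
movel(P+[0,0,.14],v=.25)
wait(.3)
im,T=wsnap("h_wrist")
print(get_time()-t,get_tcp_pos(),get_time(),proj("wrist",P,T))
u,v=proj("wrist",P,T).astype(int)
cv2.imwrite("pics/h_crop.png",cv2.resize(im[v-60:v+40,u-50:u+50,::-1],None,fx=6,fy=6,interpolation=cv2.INTER_CUBIC)); print(u-50,v-60)
E
```

```text
hole wrist [0.6924 0.1419 0.273 ]
3.5082999999999984 [ 0.4259 -0.4144  0.2248] 19.075 [316.5632 186.1401]
266 126
```

View pics/h_wrist.png

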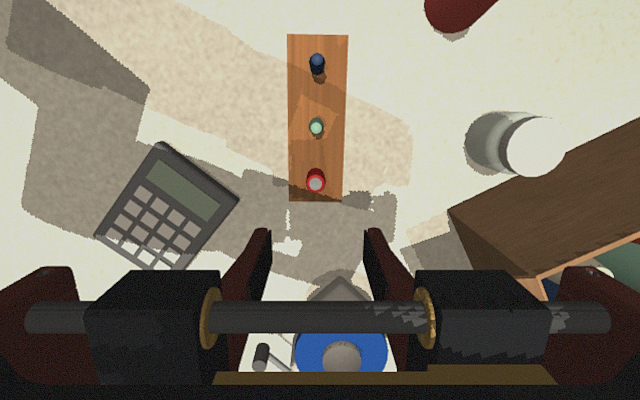

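View pics/h_crop.png

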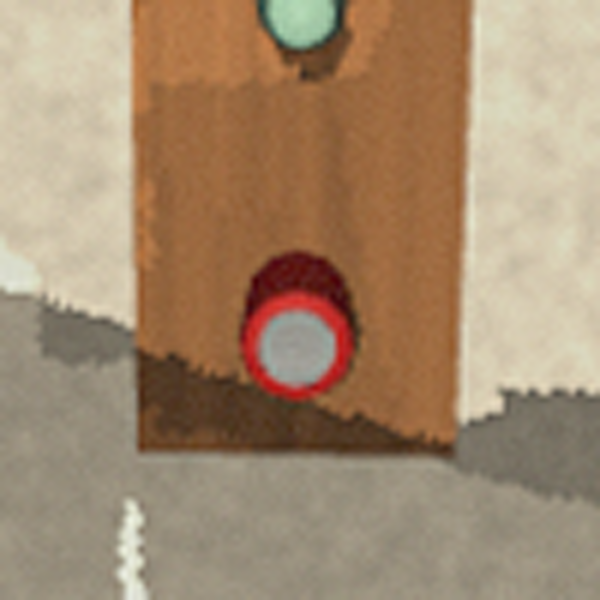

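```bash
python3 - <<'E'
from h import *
T=np.load("h_wrist_T.npy"); P=onz("wrist",(315.7,183.7),.084,T); print("pin",P)
t=get_time()
Rv=tool(-.373-np.pi/2,0)
h=movel([P[0],P[1],.10],quat(Rv),v=.2)
h=movel([P[0],P[1],.053],quat(Rv),v=.06,until_force=6)
print(h,get_tcp_pos(),get_ft_force())
command_gripper(0.0)
print(get_grip_width()*88,get_ft_force(),get_ft_torque(),get_tcp_pos(),get_time()-t)
im,_=wsnap("i_wrist")
movel([P[0],P[1],.40],v=.2)
print(get_grip_width()*88,get_ft_force(),get_time())
im,_=wsnap("j_wrist")
im=read_camera("side");cv2.imwrite("pics/j_side.png",cv2.resize(im[150:370,230:420,::-1],None,fx=3,fy=2.7))
E
```

```text
pin [ 0.4258 -0.4115  0.084 ]
False [ 0.426  -0.4117  0.0531] [0.498  0.12   0.4819]
19.808969788061514 [-0.3211  0.0718  2.0657] [0.0121 0.157  0.016 ] [ 0.4259 -0.4115  0.0531] 2.316700000000001
19.411784847476678 [-0.702   0.6567 -0.8174] 23.325
```

View pics/j_wrist.png

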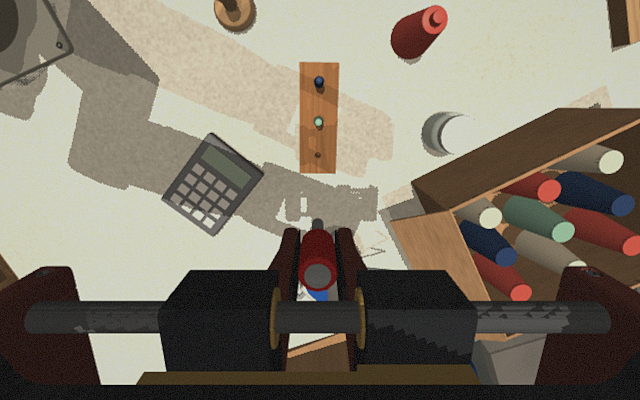

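View pics/j_side.png

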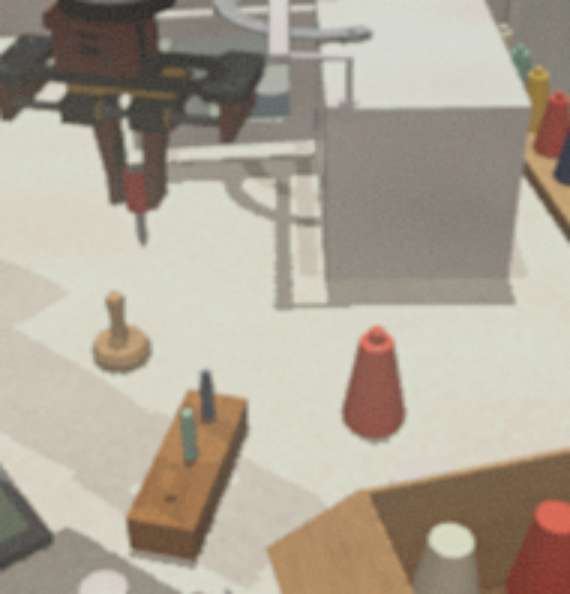

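```bash
python3 - <<'E'
from h import *
for z in (.045,.007,-.031): print(z,proj("wrist",[0,0,z],TC))
im=cv2.imread("pics/j_wrist.png")
cv2.imwrite("pics/j_crop.png",cv2.resize(im[205:305,270:370],None,fx=6,fy=6,interpolation=cv2.INTER_CUBIC))
print(get_time(),get_tcp_pos())
E
```

```text
0.045 [319.3245 217.7181]
0.007 [319.7969 239.8318]
-0.031 [320.5024 272.8665]
23.425 [ 0.4256 -0.4113  0.399 ]
```

View pics/j_crop.png

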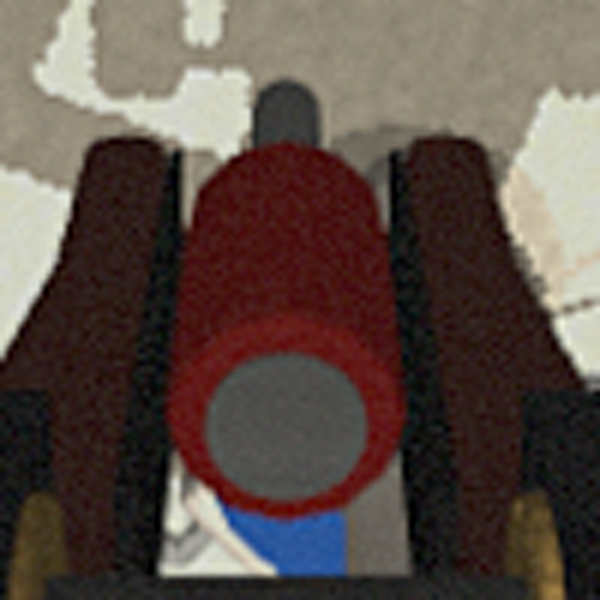

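```bash
python3 - <<'E'
from h import *
t=get_time()
p=get_tcp_pos(); p[2]=.45; movel(p,v=.25)
H=np.array([.6926,.1430]); Rv=tool(PSI,0)
move_pose([*H,.45],quat(Rv))
movel([*H,.335],v=.2)
movel([*H,.325],v=.05,until_force=3)
wait(.2)
im,T=wsnap("k_wrist")
print(get_time()-t,get_tcp_pos(),get_ft_force(),get_time(),get_grip_width()*88)
cv2.imwrite("pics/k_crop.png",cv2.resize(im[185:285,270:370,::-1],None,fx=6,fy=6,interpolation=cv2.INTER_CUBIC))
im=read_camera("side");cv2.imwrite("pics/k_side.png",cv2.resize(im[80:230,270:420,::-1],None,fx=4,fy=4,interpolation=cv2.INTER_CUBIC))
print(proj("wrist",[*onz("wrist",(318.5,185.5),.273,np.load("g_wrist_T.npy"))],T))
E
```

```text
3.875 [0.6927 0.1431 0.3252] [-0.1975 -0.31   -0.7715] 27.3 19.82181238852907
[317.6816 214.0535]
```

View pics/k_crop.png

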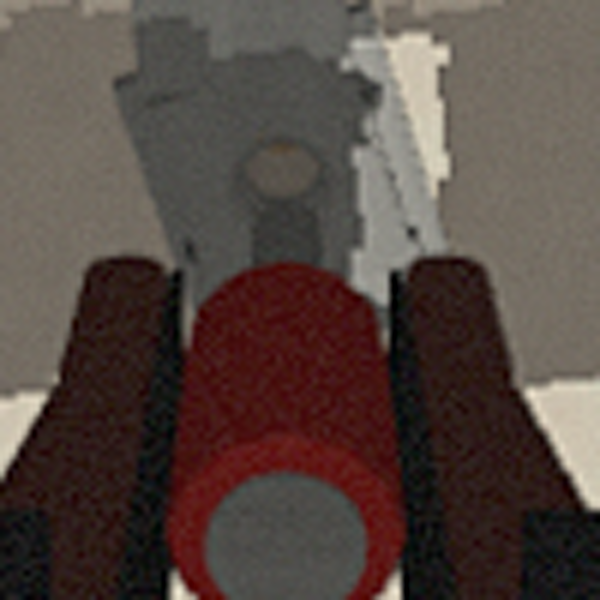

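View pics/k_side.png

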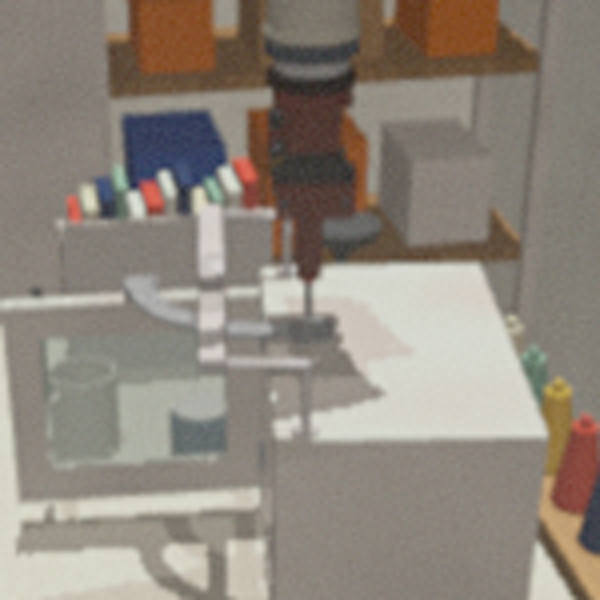

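```bash
python3 - <<'E'
from h import *
t=get_time()
p=get_tcp_pos(); 
h=movel([p[0],p[1],.312],v=.02,until_force=3)
print(h,get_tcp_pos(),get_ft_force())
if h:
    p=get_tcp_pos(); p[2]+=.0015; movel(p,v=.03)
im,T=wsnap("l_wrist")
print(get_time()-t,get_tcp_pos(),get_ft_force(),get_time(),get_grip_width()*88)
cv2.imwrite("pics/l_crop.png",cv2.resize(im[185:285,270:370,::-1],None,fx=6,fy=6,interpolation=cv2.INTER_CUBIC))
E
```

```text
False [0.6928 0.1431 0.3121] [ 0.676  -0.0617 -1.2629]
0.8499999999999979 [0.6928 0.143  0.3122] [-0.6657 -0.5532  0.1461] 28.2 19.35848579506432
```

View pics/l_crop.png

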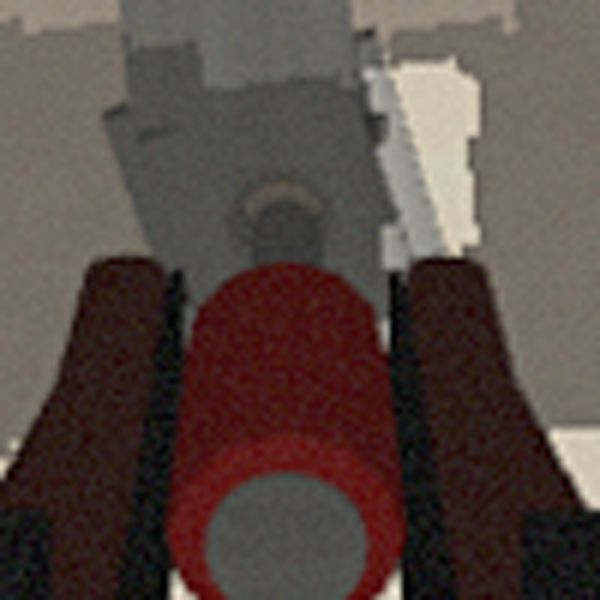

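```bash
python3 - <<'E'
from h import *
t=get_time()
p=get_tcp_pos(); 
h=movel([.6927,.1429,.2795],v=.04,until_force=5)
print(h,get_tcp_pos(),get_ft_force())
im,T=wsnap("m_wrist")
print(get_time()-t,get_time(),get_grip_width()*88)
cv2.imwrite("pics/m_crop.png",cv2.resize(im[185:285,270:370,::-1],None,fx=6,fy=6,interpolation=cv2.INTER_CUBIC))
E
```

```text
True [0.6923 0.1428 0.2801] [0.0797 0.1904 4.0917]
0.8000000000000007 29.0 19.48809893446172
```

View pics/m_crop.png

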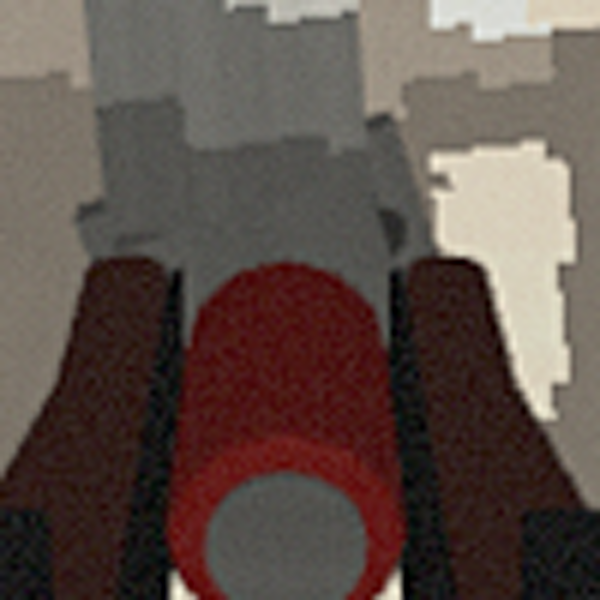

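```bash
python3 - <<'E'
from h import *
t=get_time()
command_gripper(0.5)
print(get_ft_force(),get_grip_width())
p=get_tcp_pos(); p[2]=.42; movel(p,v=.15)
wait(.3)
im,T=wsnap("n_wrist"); print(get_time(),proj("wrist",[.6925,.143,.311],T),proj("wrist",[.6925,.143,.273],T))
im=read_camera("side");cv2.imwrite("pics/n_side.png",cv2.resize(im[80:230,220:420,::-1],None,fx=4,fy=4,interpolation=cv2.INTER_CUBIC))
E
```

```text
[-0.1226  0.5169  0.1401] 0.4993712593748238
31.025 [317.8011 196.7139] [317.8083 186.4817]
```

View pics/n_wrist.png

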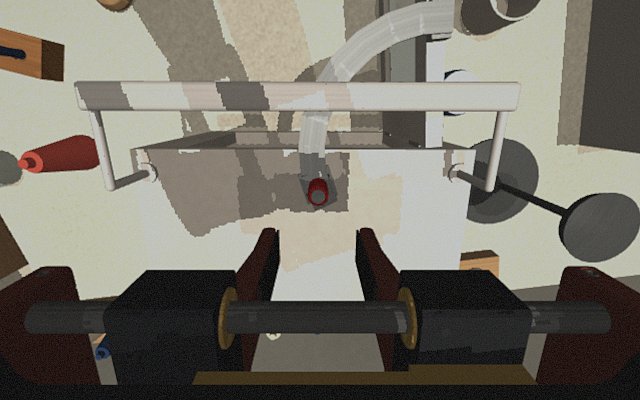

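View pics/n_side.png

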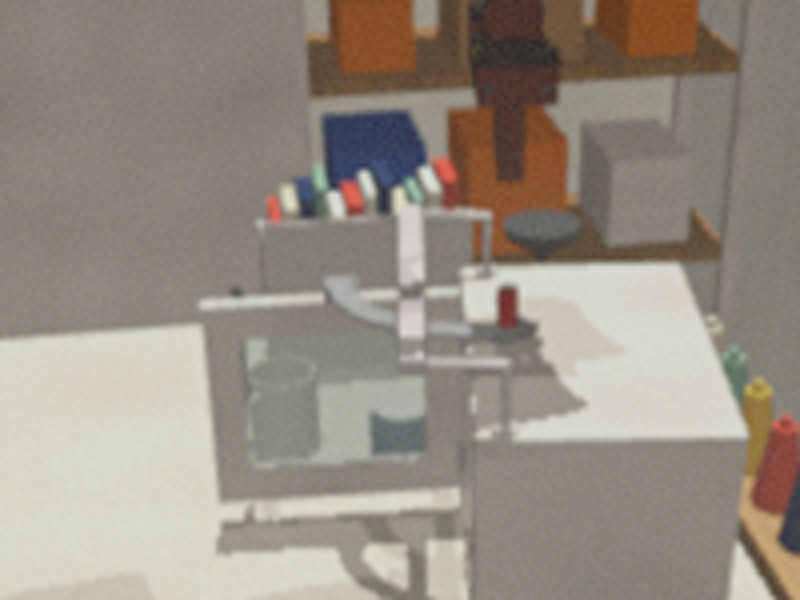

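The pin stands upright with its knob top at about (317,196), against (318,197) predicted for home. Its shoulder is down on the stay, the door is open and the robot is clear. I'm handing it in.

```bash
python3 - <<'E'
from h import *
job_done(); print(get_time())
E
```

```text
the job is handed in; nothing more can be done
the job is handed in; nothing more can be done
```

The cabinet door is open at its stop with the stay pin down through the stay and keeper plate. I handed the job in at about 31 s of the 64 s allowed; no verdict is reported.

**Door:** I gripped the handle with the tool tilted 33°, leaning out of the front, and swung it open at about 0.35 rad/s. The wrist force stayed under 17 N at every check. Pressing at the stop ended twice on the force limit, at 15 N and then 22 N.

The door angle has no direct reading. The wrist camera then looked straight down through both holes, so they were aligned.

**Pin:** It went in on the first try with no contact on the way. The shoulder landed with the TCP at 0.2801 m, against 0.280 m expected for fully home.

**Last checks:**
- After release the knob top showed within about 1 px of where it should be, the pin looked upright, and the robot was touching nothing.
- The pictures show both hooks still in their stand after I lifted the pin. I saw nothing knocked or shifted, but did not measure the other objects again.
- **Disagreements:** the wrist camera read about 1 mm off sideways, which I corrected for. It also put the pin 1–2 mm off along the other axis. I left that alone because the offset should cancel, and the clean insertion bore that out.

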